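# Clip the offcut into the drilling jig

### The arm

A 7-joint arm with a two-finger parallel gripper is mounted at the origin on a cart in front of the work surface, level with it; the furniture and walls round the work are solid. World frame = base frame: x ahead of the robot, y to its left, z up, the work surface at z = 0. Lengths are in m, angles in rad, forces in N, time in s.
With the tool pointing down it reaches from about 0.4 to 0.9 m from the base axis. Payload 5.6 kg.
Tool frame: the origin (TCP) lies midway between the tips of the shut fingers; the grasp point (between the pads) lies 19 mm behind it; x points along the fingers, y is the direction in which the jaws open and shut, and the axes are right-handed (so a half turn about x gives the same grasp; the last joint's range is limited). The gripper opens to 92 mm and grips with 3 to 60 N. Pads are 20 mm wide; open, the fingers measure 128 mm over their backs; the gripper's body (75 mm by 189 mm) begins 69 mm behind the grasp point.
Start: joints at [1.09, 0.468, -0.012, 1.603, 0.006, 1.071, -0.056], TCP at [0.276, -0.589, 0.215] pointing down, gripper open.
Joint ranges: [-2.53, 2.53], [-0.31, 2.02], [-1.57, 1.55], [0.28, 2.44], [-1.29, 4.43], [0.15, 1.84], [-2.92, 2.92]. Speed limits (rad/s): [2.57, 2.57, 3.14, 3.14, 3.14, 3.14, 3.14].

### API

Orientations are given as a unit quaternion [w, x, y, z].
In Python, from rig import * gives the robot as it stands.
- The arm moves only by the shell command python3 -m crank 'ROWS' [FORCE]. ROWS is JSON, one flat list of numbers, 5 for each row, row after row: the finger opening in mm, from 0 to 91.9, then the shift along the tool's x, y, z in mm, then the turn about the tool's x in units of 5 degrees (1.0 is 5 degrees). A call has 1 to 5 rows; each row shifts and turns the commanded pose from where the row before left it, along the tool's axes as they then stand; what a row does not reach is not made up. A row lasts 1/12 s, in which the tool goes at most 41.7 mm and 7.16 degrees, less where a joint would pass 70% of its speed; a pose out of reach is approached as far as the arm can. A call with a gripper value outside its range is refused whole. The fingers move at their own pace and stop on an object; FORCE is the grip in N (left out, the last holds). Time passes only in rows, so rows that do not move let the fingers close. It gives the time, the measured TCP pose, the force and the opening at its end, in the units of the state.
- sense(): the state, without advancing time (a new reading comes with each control period).
- snapshot(name): name is "scene" or "top" or "wrist"; returns the picture (480x640x3 uint8, blue, green, red); there is no depth.
- get_calibration(name): a dict with "fx", "fy", "cx", "cy" (pixels), "R" (3x3) and "t" (3): a world point X has camera coordinates R X + t. Camera axes: x right, y down, z forward; pixel columns grow to the right and rows downward; lengths in m; the calibration is good to about 2 mm. A picture is of the moment at which its call begins: read the wrist's pose just before it. get_calibration takes no time and is no camera call; for the wrist camera it gives the pose at the moment of the call.
- finish_job(): hands the job in, once; it reports no verdict.
The state is a dict: "clock": time; "joint_positions": joint angles; "qd": joint speeds; "effort": joint torques, N m; "position": TCP position; "ee_rot": TCP orientation; "force": force on the tool from outside, world axes, zero at the start; "wrist_torque": the same for the moment, N m; "finger_gap": finger opening in m.
Only numpy, scipy, OpenCV 4.12 (cv2) and the standard library are available. Lean on these libraries where they do the work, as an engineer would, in place of code of your own. Each camera call takes 0.05 s, during which the arm holds its last target. There are 200 camera calls.

### The job

Load the light-brown 140 mm hardwood offcut that lies beside the drilling jig into the jig: tuck one end under the fixed aluminium lip against the blue end stop, with the other end still raised, then swing that other end down and press it home until the orange spring latch snaps over it. Finish with the offcut lying flat on both black rests, held under lip and latch, and leave the other things on the desk where they are.

Things in the scene. Friction and masses are not known exactly. Their poses are not given: they have to be found in the camera images.
- jig: Drilling jig screwed to the desk: plywood base 200 x 90 x 12 mm, spanning x = -110 to +90 mm. Origin: on the desk, under the middle of the pocket; +x runs along the pocket to the lip end (roughly away from the robot), +z up. The pocket is 146 mm long (x = -73 to 73) but only 124 mm is open from above, between lip edge and latch tip.
- jig_lip (a point): Middle of the lower front edge of the fixed aluminium lip, at jig x = 60, z = 48.5 mm (28.5 above the rests). The lip is 62 mm wide, 8.5 thick, and reaches 13 mm over the pocket from the blue end stop, whose face is at jig x = 73. Axes as the jig's.
- jig_rest (a point): Middle of the pocket at the height of the two black rests (jig x = 0, z = 20 mm), which carry the offcut at jig x = 48..68 and -70..-50; open between them down to the base at z = 12. Side cheeks 48 mm apart inside (62 outside): x = 42..74 up to z = 40, and x = -74..-54 up to z = 34. From x = -54 to 42 the sides are open for fingers.
- latch_tip (a point): Middle of the lower edge of the latch's steel nose, moving with it; closed it is at jig x = -64, z = 46 mm (26 above the rests), 9 mm inside the blue post wall at x = -73 (wall up to z = 45). Above it a 3.5 mm blunt tip, then a bevel going 9 back and 14 up, to z = 63; nose 34 mm wide.
- latch (a joint): Orange spring latch on the post, sliding along the jig's -x; m. 0 = sprung forward (closed), up to 0.012 pushed back. Spring 1.8 N at 0, plus 0.3 N a mm. An offcut end pressed down on the bevel (about 4 to 10 N; polished, slippery) cams it back; it snaps forward once that end's top face is below the nose.
- block_center (a point): Centre of the offcut to load: plain light-brown hardwood block 42 x 140 x 24 mm, about 0.09 kg, lying flat on the open desk to the left or right of the jig (centre 12 mm up). Its y axis runs along the 140 mm length, x across the 42 mm width, z through the 24 mm thickness. Either end may go under the lip.
- block_end_a (a point): Centre of the offcut's end face at its +y end.
- block_end_b (a point): Centre of the offcut's end face at its -y end.
- dark_block: Bystander, leave alone: another offcut, dark brown and of the wrong size (38 x 120 x 30 mm), lying behind the work.
- tape_measure: Bystander, leave alone: yellow and black tape measure, 34 x 94 x 62 mm, at the left.
- pill_bottle: Bystander, leave alone: small orange bottle with a red cap, 40 mm across, 68 mm tall, at the right.
- glue_bottle: Bystander, leave alone: white glue bottle with a blue tip, 42 x 58 x 172 mm, behind the work.
- block: The same offcut; origin at the centre of its underside, axes as block_center.

How it is judged:
On the way:
1. one end of the offcut is tucked under the lip, near the end stop, with the other end still raised (tilt over 6 degrees) (((x of block_end_a in the frame of jig between 0.063 and 0.076 m and y of block_end_a in the frame of jig between -0.007 and 0.007 m and z of block_end_a in the frame of jig between 0.02 and 0.046 m) or (x of block_end_b in the frame of jig between 0.063 and 0.076 m and y of block_end_b in the frame of jig between -0.007 and 0.007 m and z of block_end_b in the frame of jig between 0.02 and 0.046 m)) and angle between the z axis of block_center and the z axis of jig, either way round above 0.105 rad), for 0.1 s.
At the end, for the whole second after the job is handed in: The offcut lies still in the pocket, centre within 6 mm of the pocket's middle along and across the jig and 29 to 34.5 mm above the jig's underside (32 = on the rests), level with the jig to 2 degrees, and the latch is forward (under 2 mm) (x of block_center in the frame of jig between -0.006 and 0.006 m and y of block_center in the frame of jig between -0.006 and 0.006 m and z of block_center in the frame of jig between 0.029 and 0.0345 m and angle between the z axis of block_center and the z axis of jig, either way round below 0.035 rad and value of joint latch below 0.002 m and linear speed of block below 0.02 m/s); the robot touches nothing.
It fails at once if one of the bystanders is shifted by more than 40 mm (distance of any of dark_block, tape_measure, pill_bottle, glue_bottle from where it was at the start of the episode above 0.04 m).
It also fails if it takes over 58 s, if anything falls off the work surface, if the arm or the gripper's body presses on something with over 40 N, if the wrist force passes 120 N, or if a joint passes its speed limit or range.

## Working session

There is one attempt and no reset: what is moved stays moved. The work goes in short steps, Python scripts to look and compute and a shell command to move; the robot and the scene stay as the last step left them, time stands still between calls to the robot, and variables do not carry over. Pictures are saved under pics/ and viewed, on a budget of 10 in all, crops included, one or two more only if the job needs it, and the job is handed in when it is done.

```bash
ls; mkdir -p pics
python3 - <<'E'
from rig import *
import cv2,numpy as np
s=sense();print({k:np.round(v,3).tolist() for k,v in s.items()})
for n in("scene","top"):
    c=get_calibration(n);print(n,{k:np.round(v,3).tolist() for k,v in c.items()})
    cv2.imwrite(f"pics/{n}0.png",snapshot(n))
E
```

```text
pics
{'clock': 0.0, 'joint_positions': [1.09, 0.468, -0.012, 1.604, 0.006, 1.071, -0.056], 'qd': [-0.001, 0.001, 0.002, 0.001, 0.0, 0.001, -0.001], 'effort': [-0.0, -52.057, -0.012, -24.375, -0.057, 0.017, 0.0], 'position': [0.275, -0.588, 0.214], 'ee_rot': [-0.153, -0.69, -0.154, 0.69], 'force': [0.386, -0.666, 0.197], 'wrist_torque': [-0.011, 0.03, 0.021], 'finger_gap': 0.092}
scene {'fx': 469.94, 'fy': 469.94, 'cx': 324.393, 'cy': 240.025, 'R': [[0.88, -0.475, -0.014], [-0.367, -0.659, -0.656], [0.302, 0.583, -0.754]], 't': [-0.462, 0.285, 0.819]}
top {'fx': 584.201, 'fy': 584.201, 'cx': 318.668, 'cy': 230.782, 'R': [[0.024, -1.0, -0.003], [-0.987, -0.023, -0.156], [0.156, 0.007, -0.988]], 't': [0.067, 0.571, 1.301]}
```

View pics/top0.png

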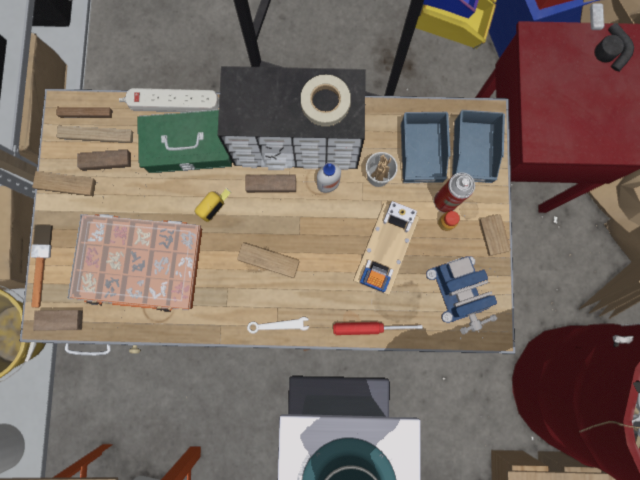

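View pics/scene0.png

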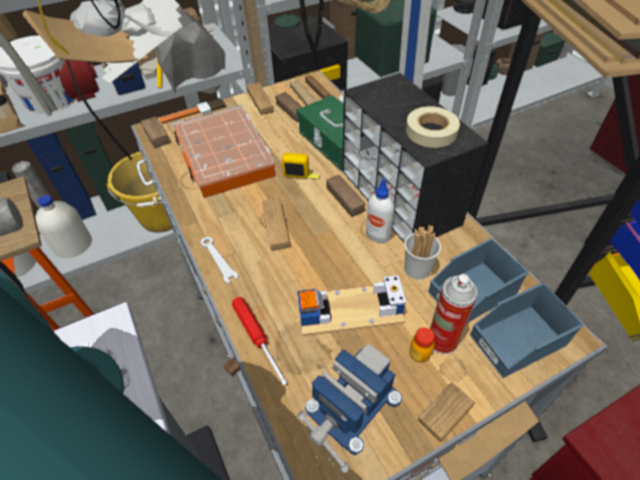

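The top view shows the offcut centred near (268,260), with its long axis about 21° off the image horizontal. The jig runs from the orange latch at (377,276) to the white lip at (403,214). I'll get coarse positions from these pixels, then check the wrist camera's geometry.

```bash
cat > h.py <<'E'
from rig import *
import numpy as np, cv2
from scipy.spatial.transform import Rotation as Ro
def Rt(s=None):
    s=s or sense(); return Ro.from_quat(np.roll(s["ee_rot"],-1)).as_matrix()
def ray(c,uv,z):
    d=np.array([(uv[0]-c["cx"])/c["fx"],(uv[1]-c["cy"])/c["fy"],1.]); R=np.array(c["R"]);o=-R.T@np.array(c["t"]); d=R.T@d
    return o+d*(z-o[2])/d[2]
def proj(c,X):
    p=np.array(c["R"])@X+np.array(c["t"]); return np.array([c["fx"]*p[0]/p[2]+c["cx"],c["fy"]*p[1]/p[2]+c["cy"]])
def go(X,yaw=None):
    "tool-axes mm from the measured pose to X, and turn units to bring the tool y axis to azimuth yaw (mod 180)"
    s=sense();R=Rt(s);print("now",np.round(s["position"],4),"F",np.round(s["force"],1),"gap",round(s["finger_gap"],4),"t",round(s["clock"],2),"q7",round(s["joint_positions"][6],2))
    if X is not None: print("shift xyz mm",np.round(R.T@(np.array(X)-s["position"])*1e3,1))
    a=np.degrees(np.arctan2(R[1,1],R[0,1]));print("jaw az",round(a,2),"R",np.round(R,2).tolist())
    if yaw is not None:
        d=(yaw-a+90)%180-90; print("turn units",round(-d/5,3))
E
python3 - <<'E'
from h import *
c=get_calibration("top")
for n,uv,z in [("blk",(268,260),.024),("L",(239,252),.024),("R",(297,268),.024),("latch",(377,276),.06),("lip",(403,214),.05)]: print(n,np.round(ray(c,uv,z),3))
w=get_calibration("wrist");s=sense();R=Rt(s);Rw=np.array(w["R"]);o=-Rw.T@np.array(w["t"])
print("cam in tool",np.round(R.T@(o-s["position"]),3),np.round(Rw@R,2).tolist(),w["fx"],w["cx"],w["cy"])
go(ray(c,(268,260),.25)*0+[*ray(c,(268,260),.024)[:2],.25])
E
```

```text
blk [0.501 0.197 0.024]
L [0.518 0.265 0.024]
R [0.484 0.129 0.024]
latch [ 0.467 -0.053  0.06 ]
lip [ 0.612 -0.113  0.05 ]
cam in tool [-0.171  0.    -0.082] [[0.0, 1.0, -0.0], [-0.29, 0.0, 0.96], [0.96, -0.0, 0.29]] 408.64958064238346 325.4181968485398 239.23635358874188
now [ 0.2752 -0.5882  0.2137] F [-0.1  0.5 -0.4] gap 0.0922 t 0.1 q7 -0.06
shift xyz mm [ -35.3 -615.4 -537.3]
jaw az -64.92 R [[-0.0, 0.42, -0.91], [0.0, -0.91, -0.42], [-1.0, -0.0, 0.0]]
```

```bash
python3 -m crank '[91,-36,0,0,0, 91,-10,-19.2,-24.2,0, 91,0,-19.2,-24.2,0, 91,0,-19.2,-24.2,0, 91,0,-19.2,-24.2,0]' 
for i in 1 2 3; do python3 -m crank '[91,0,-19.2,-24.2,0, 91,0,-19.2,-24.2,0, 91,0,-19.2,-24.2,0, 91,0,-19.2,-24.2,0, 91,0,-19.2,-24.2,0]' >/dev/null; done
python3 -m crank '[91,0,-19.2,-24.2,-1.2, 91,0,0,0,-1.2, 91,0,0,0,-1.2, 91,0,0,0,-1.2, 91,0,0,0,-1.2]'
python3 -m crank '[91,0,0,0,-1.2, 91,0,0,0,-1.2, 91,0,0,0,-1.2, 91,0,0,0,-0.6, 91,0,0,0,0]'
python3 - <<'E'
from h import *
go([.55,-.035,.25],-14)
import json
c=get_calibration("wrist");im=snapshot("wrist");cv2.imwrite("pics/w1.png",im)
json.dump({k:np.array(v).tolist() for k,v in c.items()},open("c1.json","w"))
E
```

```text
clock: 0.52
position: [0.3309, -0.4767, 0.2604]
ee_rot: [-0.153, -0.69, -0.153, 0.69]
force: [-0.2, -0.2, 0.4]
finger_gap: 0.0908
clock: 2.18
position: [0.5509, -0.0355, 0.26]
ee_rot: [-0.329, -0.626, -0.329, 0.626]
force: [-0.3, 0.1, 0.1]
finger_gap: 0.0911
clock: 2.6
position: [0.5508, -0.0359, 0.2601]
ee_rot: [-0.436, -0.556, -0.436, 0.557]
force: [-0.5, -1.4, 0.1]
finger_gap: 0.0912
now [ 0.5508 -0.0359  0.2601] F [-0.5 -1.4  0.1] gap 0.0912 t 2.6 q7 -0.38
shift xyz mm [10.1 -1.  -0.6]
jaw az -13.86 R [[-0.0, 0.97, -0.24], [0.0, -0.24, -0.97], [-1.0, -0.0, 0.0]]
turn units 0.029
```

View pics/w1.png

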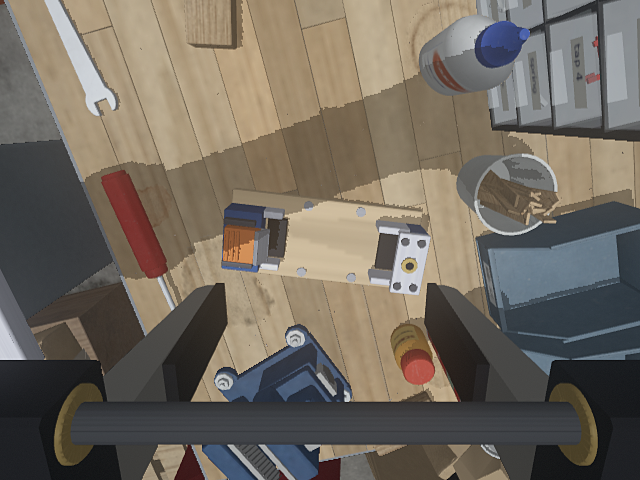

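The wrist view shows the whole jig at columns 220–430 and rows 188–295, with the latch left and the lip right. I'll enlarge it to read corners.

```bash
python3 -c "
import cv2
im=cv2.imread('pics/w1.png')[180:304,210:440];cv2.imwrite('pics/w1c.png',cv2.resize(im,None,fx=3.4,fy=3.4,interpolation=cv2.INTER_CUBIC))"
```

```text
(no output)
```

View pics/w1c.png

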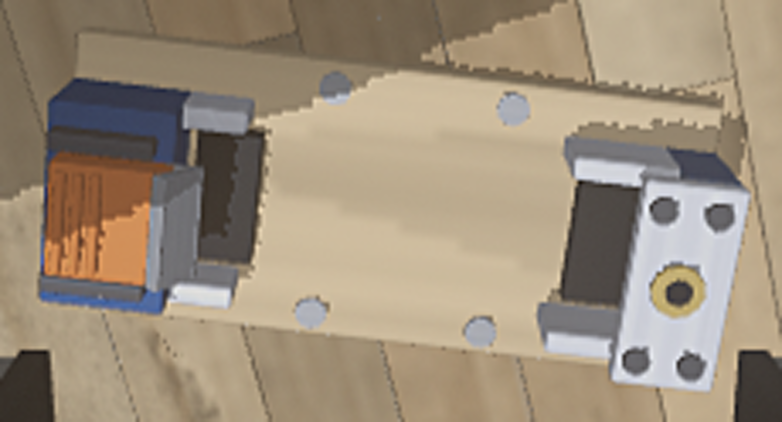

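Run:
```python
from h import *
import json
c=json.load(open("c1.json"))
P=lambda u,v,z:ray(c,(u/3.4+210-.35,v/3.4+180-.35),z)[:2]*1e3
lip=[P(650,178,.057),P(748,193,.057),P(712,390,.057),P(612,380,.057)]
fm=(lip[0]+lip[3])/2;bm=(lip[1]+lip[2])/2
az=lambda d:np.degrees(np.arctan2(d[1],d[0]))
print("lip",np.round(lip,1),"width",np.linalg.norm(lip[0]-lip[3]),np.linalg.norm(lip[1]-lip[2]),"depth",np.linalg.norm(fm-bm),"az",az(bm-fm),az(lip[0]-lip[3])-90,az(lip[1]-lip[2])-90)
sc=[P(*p,.014) for p in [(335,88),(513,108),(311,312),(480,331)]]
print("screws",np.round(sc,1),az(sc[1]-sc[0]),az(sc[3]-sc[2]),az(sc[0]-sc[2])-90,"mid",np.mean(sc,0))
e=[P(310,335,.012),P(600,360,.012)];print("edge",np.round(e,1),az(e[1]-e[0]))
nose=(P(200,170,.0495)+P(195,290,.0495))/2;print("nose",nose,"axis from nose to lip front",az(fm-nose),np.linalg.norm(fm-nose))
nt=(P(150,180,.063)+P(148,290,.063))/2;print("nose top",nt,np.linalg.norm(fm-nt))
a=az(fm-nose); ux=np.array([np.cos(np.radians(a)),np.sin(np.radians(a))]);uy=np.array([-ux[1],ux[0]])
O=fm-60*ux;print("origin",O)
for n,X in [("sc",sc),("edge",e),("nt",[nt]),("lip",lip),("backrest edge",[P(265,130,.02),P(252,262,.02)]),("frontrest edge",[P(577,180,.02),P(562,300,.02)])]: print(n,[np.round(((x-O)@ux,(x-O)@uy),1).tolist() for x in X])
```

```text
lip [[ 614.4  -76.3]
 [ 640.3  -87.1]
 [ 620.  -144. ]
 [ 592.2 -134. ]] width 61.84015103529127 60.450736275313965 depth 28.80663250307084 az -21.319579088198314 -21.12224870941479 -19.647161172296236
screws [[ 531.3  -38.9]
 [ 582.8  -58. ]
 [ 505.4 -108. ]
 [ 556.6 -127.3]] -20.350235986794473 -20.657186848944875 -20.529333646551066 mid [544.01536609 -83.04037196]
edge [[ 502.7 -116.4]
 [ 592.3 -147.4]] -19.08692583041524
nose [485.53915926 -63.08287727] axis from nose to lip front -19.641142335596335 125.03475104897817
nose top [475.0320041 -57.4781498] 136.8256186957539
origin [546.78994998 -84.94287454]
sc [[-30.1, 38.2], [24.8, 37.5], [-31.3, -35.6], [23.5, -36.6]]
edge [[-31.0, -44.4], [63.8, -43.5]]
nt [[-76.8, 1.7]]
lip [[60.8, 30.9], [88.8, 29.4], [88.8, -31.1], [59.2, -30.9]]
backrest edge [[-50.0, 24.3], [-50.9, -18.5]]
frontrest edge [[46.6, 18.3], [47.4, -21.2]]
```

```bash
for i in 1 2; do python3 -m crank '[91,6,-10.4,-26.4,0, 91,6,-10.4,-26.4,0, 91,6,-10.4,-26.4,0, 91,6,-10.4,-26.4,0, 91,6,-10.4,-26.4,0]' >/dev/null; done
python3 -m crank '[91,0,0,0,0, 91,0,0,0,0]'
python3 - <<'E'
from h import *
import json
c=get_calibration("wrist");im=snapshot("wrist");cv2.imwrite("pics/w2.png",im)
json.dump({k:np.array(v).tolist() for k,v in c.items()},open("c2.json","w"))
go(None)
print(proj(c,np.array([.501,.197,.024])))
E
```

```text
clock: 3.65
position: [0.5127, 0.2471, 0.2]
ee_rot: [-0.436, -0.556, -0.437, 0.557]
force: [0.7, -0.6, 0.0]
finger_gap: 0.0909
now [0.5135 0.2454 0.2002] F [-0.  -1.5 -0.8] gap 0.0909 t 3.7 q7 -0.97
jaw az -13.93 R [[-0.0, 0.97, -0.24], [-0.0, -0.24, -0.97], [-1.0, -0.0, 0.0]]
[326.28830952 269.10434187]
```

View pics/w2.png

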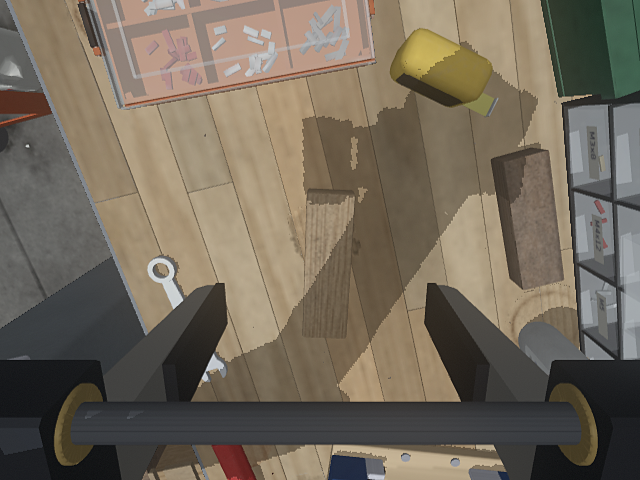

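Run:
```python
from h import *
import json
c=json.load(open("c2.json"))
im=cv2.imread("pics/w2.png")[180:345,280:380];cv2.imwrite("pics/w2c.png",cv2.resize(im,None,fx=3.6,fy=3.6,interpolation=cv2.INTER_CUBIC))
p=[ray(c,u,.024)[:2]*1e3 for u in [(308,194),(354,194),(346,338),(302,336)]]
az=lambda d:np.degrees(np.arctan2(d[1],d[0]))
m=np.mean(p,0);print(np.round(p,1),m)
print(np.linalg.norm(p[0]-p[1]),np.linalg.norm(p[2]-p[3]),np.linalg.norm(p[0]-p[3]),np.linalg.norm(p[1]-p[2]),az(p[3]-p[0]),az(p[2]-p[1]))
```

```text
[[502.1 267.6]
 [540.4 258.2]
 [502.6 124.2]
 [462.3 136.2]] [501.85064535 196.54998424]
39.46862398225039 42.097869767241335 137.2713355235982 139.2602674922389 -106.86990007589554 -105.76410002652803
```

View pics/w2c.png

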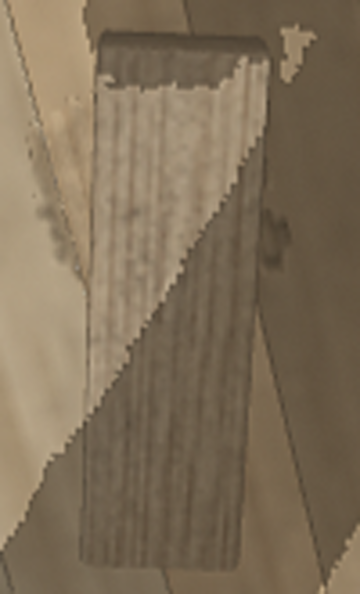

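Block centre is (501.7, 197.0) mm and its axis points at -106°. I'll grip it 38 mm toward the far end, leaving the robot-left end as the rear.

```bash
python3 -m crank '[91,30,1.6,11.9,0.41, 91,32,0,0,0, 91,32,0,0,0, 91,32,0,0,0, 91,25,0,0,0]' >/dev/null
python3 -m crank '[91,25,0,0,0, 91,12,0,0,0, 91,6,0,0,0, 91,0,0,0,0, 91,0,0,0,0]'
python3 - <<'E'
from h import *
go([.5122,.2335,.003],-16)
E
```

```text
clock: 4.53
position: [0.5133, 0.2335, 0.0075]
ee_rot: [0.426, 0.565, 0.425, -0.564]
force: [-0.8, 0.4, 0.1]
finger_gap: 0.0909
now [0.5133 0.2335 0.0075] F [-0.8  0.4  0.1] gap 0.0909 t 4.53 q7 -1.14
shift xyz mm [ 4.5 -1.1  0.3]
jaw az -16.03 R [[0.0, 0.96, -0.28], [0.0, -0.28, -0.96], [-1.0, 0.0, -0.0]]
turn units -0.005
```

```bash
python3 -m crank '[91,3,-1,0,0, 40,0,0,0,0, 40,0,0,0,0, 40,0,0,0,0, 40,0,0,0,0]' 3
python3 -m crank '[40,0,0,0,0, 40,0,0,0,0, 40,0,0,0,0, 40,0,0,0,0, 40,0,0,0,0]'
for i in 1 2; do python3 -m crank '[40,-4,0,0,0, 40,-4,0,0,0, 40,-4,0,0,0, 40,-4,0,0,0, 40,0,0,0,0]'; done
python3 - <<'E'
from h import *
import json
go(None)
for n in("wrist","scene"):
    c=get_calibration(n);im=snapshot(n);cv2.imwrite(f"pics/{n}3.png",im)
    json.dump({k:np.array(v).tolist() for k,v in c.items()},open(f"c3{n}.json","w"))
a=cv2.imread("pics/wrist3.png")[180:480,180:480]
b=cv2.imread("pics/scene3.png")[150:300,200:350]
cv2.imwrite("pics/both3.png",np.hstack([cv2.resize(a,(400,400)),cv2.resize(b,(400,400),interpolation=cv2.INTER_CUBIC)]))
E
```

```text
clock: 4.95
position: [0.5117, 0.2339, 0.004]
ee_rot: [0.426, 0.565, 0.426, -0.564]
force: [-0.9, -0.3, 0.7]
finger_gap: 0.0666
clock: 5.37
position: [0.5115, 0.2339, 0.0036]
ee_rot: [0.426, 0.565, 0.426, -0.565]
force: [1.1, -0.3, 0.6]
finger_gap: 0.0419
clock: 5.78
position: [0.512, 0.2342, 0.0206]
ee_rot: [0.426, 0.565, 0.426, -0.564]
force: [-0.8, 1.1, -0.2]
finger_gap: 0.0419
clock: 6.2
position: [0.512, 0.2341, 0.0365]
ee_rot: [0.426, 0.565, 0.426, -0.564]
force: [0.8, 0.4, 0.3]
finger_gap: 0.0421
now [0.512  0.2341 0.0365] F [0.8 0.4 0.3] gap 0.0421 t 6.2 q7 -1.12
jaw az -15.97 R [[0.0, 0.96, -0.28], [0.0, -0.28, -0.96], [-1.0, 0.0, -0.0]]
```

View pics/both3.png

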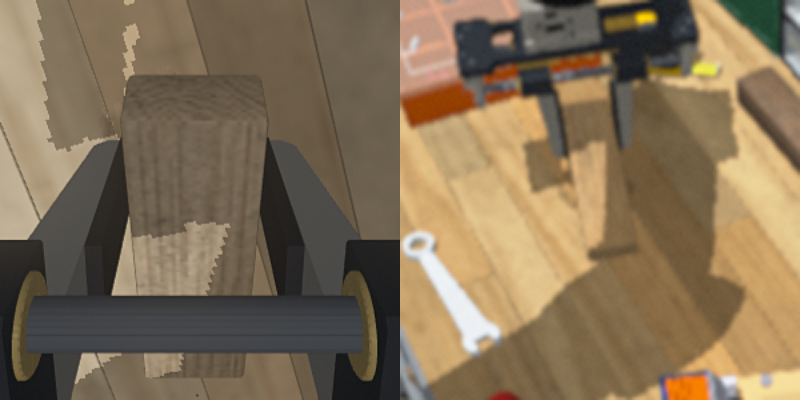

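The offcut is held with its front end still on the desk, tilted about 15–18°. I'll tighten, lift, carry it over the jig and turn.

```bash
python3 -m crank '[40,0,0,0,0, 40,0,0,0,0, 40,0,0,0,0]' 45
python3 -m crank '[40,-15,0,0,0, 40,-25,0,0,0, 40,-25,0,0,0, 40,-25,0,0,0, 40,-23,0,0,0]' >/dev/null
for i in 1 2; do python3 -m crank '[40,0,7.25,29.2,0, 40,0,7.25,29.2,0, 40,0,7.25,29.2,0, 40,0,7.25,29.2,0, 40,0,7.25,29.2,0]' >/dev/null; done
for i in 1 2 3; do python3 -m crank '[40,0,0,0,-1.14, 40,0,0,0,-1.14, 40,0,0,0,-1.14, 40,0,0,0,-1.14, 40,0,0,0,-1.14]' >/dev/null; done
python3 -m crank '[40,0,0,0,0, 40,0,0,0,0]'
python3 - <<'E'
from h import *
import json
O=np.array([.547,-.0842]);a=np.radians(-20.4);ux=np.array([np.cos(a),np.sin(a)])
go([*(O-.049*ux),.0621],69.6)
for n in("wrist","scene"):
    c=get_calibration(n);im=snapshot(n);cv2.imwrite(f"pics/{n}4.png",im)
    json.dump({k:np.array(v).tolist() for k,v in c.items()},open(f"c4{n}.json","w"))
a=cv2.imread("pics/wrist4.png")[100:480,130:510]
u=proj(get_calibration("scene"),np.array([.54,-.08,.1])).astype(int);print(u)
b=cv2.imread("pics/scene4.png")[u[1]-80:u[1]+80,u[0]-80:u[0]+80]
cv2.imwrite("pics/both4.png",np.hstack([cv2.resize(a,(400,400)),cv2.resize(b,(400,400),interpolation=cv2.INTER_CUBIC)]))
E
```

```text
clock: 6.55
position: [0.5118, 0.2342, 0.0357]
ee_rot: [0.426, 0.565, 0.426, -0.564]
force: [1.7, 1.0, 1.5]
finger_gap: 0.0416
clock: 9.22
position: [0.5002, -0.067, 0.1481]
ee_rot: [0.695, 0.127, 0.696, -0.127]
force: [-0.4, -0.1, -1.1]
finger_gap: 0.0416
now [ 0.5002 -0.067   0.1481] F [-0.4 -0.1 -1.1] gap 0.0416 t 9.22 q7 0.9
shift xyz mm [86.   0.2  1. ]
jaw az 69.35 R [[-0.0, 0.35, 0.94], [0.0, 0.94, -0.35], [-1.0, -0.0, -0.0]]
turn units -0.05
[351 280]
```

View pics/both4.png

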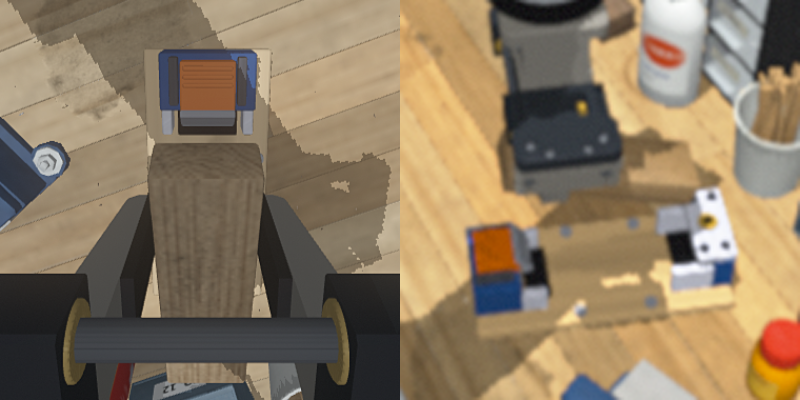

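Wrist view: the block is tilted and roughly in line with the latch, with orange centred at crop column 209 and the block's rear at 207. I'll measure the lateral offset with masks before descending.

Run:
```python
from h import *
import json
c=json.load(open("c4wrist.json"));im=cv2.imread("pics/wrist4.png")
hsv=cv2.cvtColor(im,cv2.COLOR_BGR2HSV)
O=np.array([.547,-.0842]);a=np.radians(-20.4);ux=np.array([np.cos(a),np.sin(a)]);uy=np.array([-ux[1],ux[0]])
J=lambda p:np.round([(p[:2]-O)@ux*1e3,(p[:2]-O)@uy*1e3],1)
def mask(lo,hi,roi=(slice(130,250),slice(260,400))):
    m=np.zeros(hsv.shape[:2],np.uint8);m[roi]=cv2.inRange(hsv,lo,hi)[roi];return m
for n,m,z in [("orange",mask((5,120,80),(18,255,255)),.063),("blue",mask((105,90,40),(125,255,255)),.045)]:
    k=max(cv2.findContours(cv2.morphologyEx(m,3,np.ones((5,5))),0,2)[0],key=cv2.contourArea);x,y,w,h=cv2.boundingRect(k);r=cv2.minAreaRect(k)
    print(n,(x,y,w,h),r, "jig",J(ray(c,(x+w/2,y+h/2),z)), J(ray(c,(x,y),z)),J(ray(c,(x+w,y),z)))
# block rear top edge corners, pixels from view
for u in [(150,180),(264,180)]: print((np.array(u)*.95+[130,100]))
s=sense();print("tcp",J(s["position"]))
# same for the first wrist picture
c1=json.load(open("c1.json"));h1=cv2.cvtColor(cv2.imread("pics/w1.png"),cv2.COLOR_BGR2HSV)
m=np.zeros(h1.shape[:2],np.uint8);m[190:280,215:300]=cv2.inRange(h1,(5,120,80),(18,255,255))[190:280,215:300]
M=cv2.moments(m,True);print("orange in w1",J(ray(c1,(M["m10"]/M["m00"],M["m01"]/M["m00"]),.063)))
# dark: row profile across base edges on the rear part
print(cv2.cvtColor(im,6)[170,255:405:1].tolist())
```

```text
orange (301, 157, 53, 48) ((327.0, 180.5), (47.0, 52.0), 90.0) jig [-92.6   1. ] [-107.5  -15.3] [-107.4   17.4]
blue (281, 147, 93, 58) ((326.9999694824219, 175.49998474121094), (91.99998474121094, 56.99999237060547), -0.0) jig [-93.3   1. ] [-112.4  -29.4] [-112.2   31.6]
[272.5 271. ]
[380.8 271. ]
tcp [-49.6  -0.1]
orange in w1 [-91.1   3.6]
[113, 111, 110, 110, 108, 105, 104, 102, 102, 105, 106, 105, 110, 128, 136, 133, 133, 133, 133, 132, 132, 133, 132, 132, 136, 140, 55, 67, 71, 70, 69, 70, 71, 70, 70, 63, 67, 68, 67, 67, 68, 68, 66, 57, 60, 69, 101, 103, 104, 101, 101, 101, 101, 101, 100, 101, 101, 101, 101, 101, 100, 100, 101, 102, 103, 102, 101, 102, 102, 102, 101, 101, 101, 101, 101, 103, 101, 102, 103, 101, 103, 102, 102, 103, 103, 103, 103, 103, 104, 103, 103, 102, 104, 103, 105, 104, 106, 104, 101, 67, 61, 68, 74, 74, 72, 74, 98, 103, 97, 72, 98, 103, 102, 101, 101, 101, 102, 89, 92, 141, 139, 207, 198, 195, 193, 193, 192, 191, 192, 192, 182, 166, 142, 168, 167, 161, 169, 161, 151, 110, 146, 138, 163, 169, 171, 172, 169, 166, 165, 164]
```

```bash
python3 -m crank '[40,20,0.8,1,-0.05, 40,20,0,0,0, 40,18,0,0,0, 40,15,0,0,0, 40,0,0,0,0]' 
python3 -m crank '[40,4,0,0,0, 40,4,0,0,0, 40,4,0,0,0, 40,0,0,0,0, 40,0,0,0,0]'
python3 - <<'E'
from h import *
import json
go(None)
for n in("wrist","scene"):
    c=get_calibration(n);im=snapshot(n);cv2.imwrite(f"pics/{n}5.png",im)
    json.dump({k:np.array(v).tolist() for k,v in c.items()},open(f"c5{n}.json","w"))
a=cv2.imread("pics/wrist5.png")[100:480,130:510]
b=cv2.imread("pics/scene5.png")[230:340,290:420]
cv2.imwrite("pics/both5.png",np.hstack([cv2.resize(a,(300,300)),cv2.resize(b,(354,300),interpolation=cv2.INTER_CUBIC)]))
E
```

```text
clock: 9.73
position: [0.4998, -0.0664, 0.0731]
ee_rot: [0.694, 0.124, 0.698, -0.125]
force: [0.4, 0.6, -1.1]
finger_gap: 0.0421
clock: 10.15
position: [0.5022, -0.0665, 0.0639]
ee_rot: [0.696, 0.124, 0.696, -0.124]
force: [1.6, 0.3, -2.0]
finger_gap: 0.0412
now [ 0.5022 -0.0665  0.0639] F [ 1.6  0.3 -2. ] gap 0.0412 t 10.15 q7 0.8
jaw az 69.77 R [[0.0, 0.35, 0.94], [-0.0, 0.94, -0.35], [-1.0, -0.0, 0.0]]
```

View pics/both5.png

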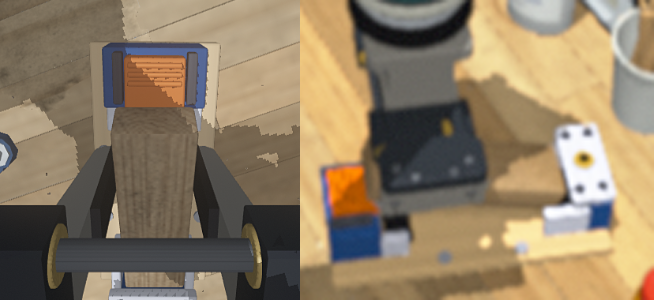

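```bash
python3 -m crank '[40,1.4,0,3,0, 40,1.3,0,3,0, 40,1.2,0,3,0, 40,1.2,0,3,0, 40,0,0,0,0]'
python3 -m crank '[40,0.8,0,1.5,0, 40,0.5,0,1.5,0, 40,0,0,0,0]'
python3 - <<'E'
from h import *
import json
go(None)
O=np.array([.547,-.0842]);a=np.radians(-20.4);ux=np.array([np.cos(a),np.sin(a)]);uy=np.array([-ux[1],ux[0]])
p=sense()["position"];print("tcp jig",(p[:2]-O)@ux,(p[:2]-O)@uy)
for n in("wrist","scene"):
    c=get_calibration(n);im=snapshot(n);cv2.imwrite(f"pics/{n}6.png",im)
a=cv2.imread("pics/wrist6.png")[100:480,130:510]
b=cv2.imread("pics/scene6.png")[230:340,290:420]
cv2.imwrite("pics/both6.png",np.hstack([cv2.resize(a,(380,380)),cv2.resize(b,(420,380),interpolation=cv2.INTER_CUBIC)]))
E
```

```text
clock: 10.67
position: [0.5141, -0.071, 0.0583]
ee_rot: [0.696, 0.124, 0.696, -0.124]
force: [0.6, 0.6, -2.8]
finger_gap: 0.0416
clock: 10.92
position: [0.5158, -0.0715, 0.057]
ee_rot: [0.696, 0.124, 0.696, -0.124]
force: [-1.6, 0.1, -2.3]
finger_gap: 0.0416
now [ 0.5158 -0.0715  0.057 ] F [-1.6  0.1 -2.3] gap 0.0416 t 10.92 q7 0.8
jaw az 69.78 R [[-0.0, 0.35, 0.94], [0.0, 0.94, -0.35], [-1.0, -0.0, -0.0]]
tcp jig -0.03366644294597195 0.0010175667411032692
```

View pics/both6.png

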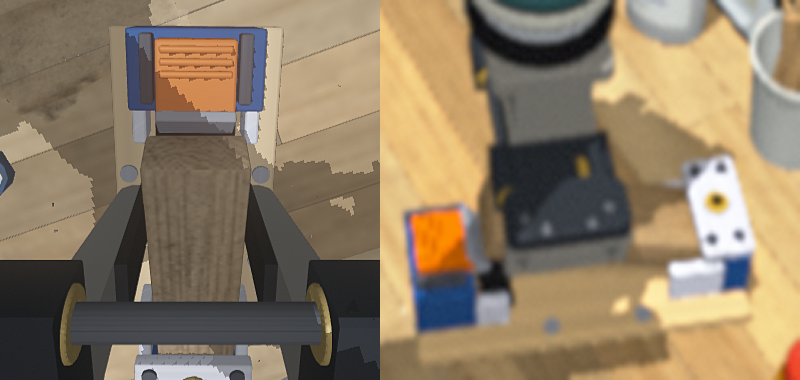

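The wrist view shows the lip plate overlapping the offcut's front end, so it is tucked with the rear still raised. Next I'll swing it down.

```bash
python3 -m crank '[40,0,0,0,0, 40,3,0,0,0, 40,3,0,0,0, 40,3,0,0,0, 40,0,0,0,0]' 25
python3 -m crank '[40,3,0,-0.7,0, 40,3,0,-0.7,0, 40,3,0,-0.7,0, 40,3,0,-0.7,0, 40,0,0,0,0]'
python3 - <<'E'
from h import *
go(None)
cv2.imwrite("pics/wrist7.png",snapshot("wrist"))
E
```

```text
clock: 11.43
position: [0.515, -0.0709, 0.0481]
ee_rot: [0.695, 0.124, 0.697, -0.124]
force: [-5.8, 1.4, 5.3]
finger_gap: 0.0419
clock: 11.85
position: [0.5142, -0.0706, 0.0362]
ee_rot: [0.697, 0.124, 0.696, -0.124]
force: [-0.2, 0.7, 1.4]
finger_gap: 0.0418
now [ 0.5142 -0.0706  0.0362] F [-0.2  0.7  1.4] gap 0.0418 t 11.85 q7 0.77
jaw az 69.8 R [[0.0, 0.35, 0.94], [-0.0, 0.94, -0.35], [-1.0, 0.0, 0.0]]
```

```bash
python3 -m crank '[40,3,0,-0.4,0, 40,3,0,0,0, 40,0,0,0,0]'
python3 -m crank '[40,2,0,0,0, 40,2,0,0,0, 40,0,0,0,0]'
python3 -m crank '[40,2,0,0,0, 40,1,0,0,0, 40,0,0,0,0, 40,0,0,0,0]'
python3 - <<'E'
from h import *
go(None)
cv2.imwrite("pics/wrist8.png",snapshot("wrist")[100:480,130:510])
E
```

```text
clock: 12.15
position: [0.5139, -0.0706, 0.03]
ee_rot: [0.697, 0.124, 0.696, -0.124]
force: [1.5, 1.0, 0.1]
finger_gap: 0.0419
clock: 12.4
position: [0.5135, -0.0706, 0.026]
ee_rot: [0.696, 0.124, 0.696, -0.124]
force: [1.6, 0.7, 1.9]
finger_gap: 0.0419
clock: 12.73
position: [0.5132, -0.0705, 0.0234]
ee_rot: [0.696, 0.124, 0.696, -0.124]
force: [-0.8, -0.7, 5.9]
finger_gap: 0.042
now [ 0.5132 -0.0705  0.0234] F [-0.8 -0.7  5.9] gap 0.042 t 12.73 q7 0.75
jaw az 69.79 R [[0.0, 0.35, 0.94], [-0.0, 0.94, -0.35], [-1.0, -0.0, 0.0]]
```

View pics/wrist8.png

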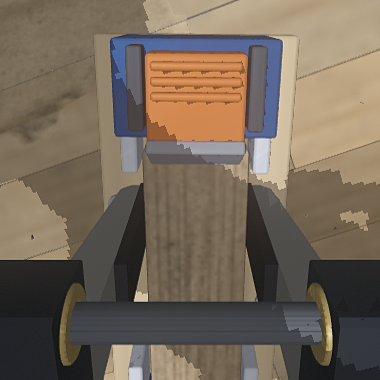

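The nose appears to lie over the rear end (crop rows 142–163), and the TCP height matches a seated offcut. I'll press slightly more, release, rise and check.

```bash
python3 -m crank '[40,1.5,0,0,0, 40,1,0,0,0, 40,0,0,0,0]'
python3 -m crank '[70,-2,0,0,0, 70,0,0,0,0, 70,0,0,0,0, 70,0,0,0,0, 70,0,0,0,0]'
python3 -m crank '[70,-20,0,0,0, 70,-25,0,0,0, 70,-25,0,0,0, 70,-25,0,-10,0, 70,-15,0,-20,0]'
python3 -m crank '[70,-5,0,-20,0, 70,0,0,-20,0, 70,0,0,0,0, 70,0,0,0,0, 70,0,0,0,0]'
python3 - <<'E'
from h import *
import json
go(None)
c=get_calibration("wrist");im=snapshot("wrist");cv2.imwrite("pics/wrist9.png",im)
json.dump({k:np.array(v).tolist() for k,v in c.items()},open("c9.json","w"))
s=snapshot("scene");cv2.imwrite("pics/scene9.png",s)
cv2.imwrite("pics/both9.png",np.hstack([im[120:480,140:500],cv2.resize(s[230:340,290:420],(425,360),interpolation=cv2.INTER_CUBIC)]))
E
```

```text
clock: 13.03
position: [0.5132, -0.0706, 0.0231]
ee_rot: [0.696, 0.123, 0.696, -0.125]
force: [-8.5, -1.0, 30.2]
finger_gap: 0.0417
clock: 13.45
position: [0.5124, -0.0705, 0.022]
ee_rot: [0.696, 0.124, 0.697, -0.124]
force: [-0.2, 0.6, 0.6]
finger_gap: 0.0695
clock: 13.87
position: [0.487, -0.0603, 0.1345]
ee_rot: [0.697, 0.125, 0.695, -0.124]
force: [0.7, 0.4, 1.0]
finger_gap: 0.0702
clock: 14.28
position: [0.448, -0.0467, 0.1376]
ee_rot: [0.696, 0.124, 0.696, -0.124]
force: [0.2, 0.0, -0.3]
finger_gap: 0.0698
now [ 0.448  -0.0467  0.1376] F [ 0.2  0.  -0.3] gap 0.0698 t 14.28 q7 0.89
jaw az 69.75 R [[0.0, 0.35, 0.94], [0.0, 0.94, -0.35], [-1.0, 0.0, 0.0]]
```

View pics/both9.png

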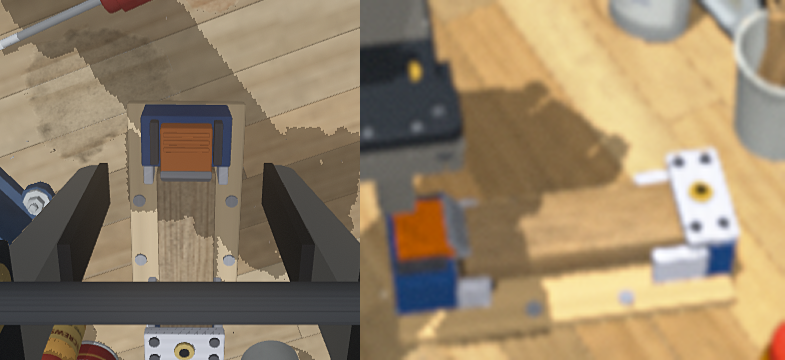

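Run:
```python
from h import *
import json
c=json.load(open("c9.json"));im=cv2.imread("pics/wrist9.png")
g=cv2.cvtColor(im,6)
print("col327 rows 285-310",g[285:310,327].tolist());print("col310 rows 435-455",g[435:456,310].tolist())
for v in (298,299,300,301,302):
    print(v,np.linalg.norm(ray(c,(327,v),.048)[:2]-ray(c,(325,446),.057)[:2]))
# offcut edges across, row 345 -> lateral position vs. jig
print("row345",[(u,int(g[345,u])) for u in range(290,365,1) if abs(int(g[345,u+1])-int(g[345,u-1]))>20])
O=np.array([.547,-.0842]);a=np.radians(-20.4);ux=np.array([np.cos(a),np.sin(a)]);uy=np.array([-ux[1],ux[0]])
for u in [(327,300,.048),(325,446,.057)]:
    p=ray(c,u[:2],u[2])[:2]-O;print(np.round([p@ux*1e3,p@uy*1e3],1))
```

```text
col327 rows 285-310 [97, 96, 97, 97, 98, 97, 91, 107, 106, 108, 108, 111, 109, 93, 78, 80, 88, 100, 100, 102, 101, 100, 100, 101, 101]
col310 rows 435-455 [72, 71, 72, 72, 73, 71, 71, 66, 65, 72, 100, 107, 106, 122, 123, 127, 132, 129, 139, 184, 207]
298 0.11810613616539967
299 0.11734693134739749
300 0.1165865626468868
301 0.11582502740225264
302 0.11506232294425785
row345 [(296, 189), (297, 164), (309, 129), (313, 128), (317, 145), (332, 144), (333, 105), (354, 84), (355, 129)]
[-64.8   1.6]
[51.8  0.5]
```

```bash
python3 -c "
from rig import *
print(finish_job())"
```

```text
the job is handed in; nothing more can be done
None
```

The offcut is loaded in the jig and the job is handed in at about 14.4 s of the 58 s allowed. No verdict was reported.

**What I did**
- I gripped the offcut lightly, 38 mm behind its middle. Lifting it let the free end stay on the desk, which gave a tilt of about 18°.
- I tightened the grip, carried it over the jig and slid the low end in under the lip. I then swung the rear end down past the latch, pressed to about 30 N, let go and backed off.

**Last checks**
- **Fit:** the final wrist and scene pictures show the offcut flat between the cheeks, with the lip over one end and the latch nose over the other.
- **Latch:** the nose measures jig x ≈ -64.8 mm, against -64 fully closed. That means it is forward to within about 1 mm.
- **Seating:** the tool height at the press (23.1 mm) agrees with the offcut resting on both black rests. I did not measure its level any other way.
- **Robot clear:** the arm is clear of everything and the forces read about zero.
- **Other objects:** no move went near them, but I did not measure their positions again.

**Disagreements**
- The jig's sideways position differed by 1–3 mm between views, so I shifted the tool 0.8 mm to suit.
- In the last picture a grey edge I first took for the lip front gave x ≈ 52 mm instead of 60 mm. I took the brighter edge just beyond it to be the lip and did not measure it again.

I viewed 10 pictures, which is the budget.

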